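# Snap the battery cover onto the handset

### The job

Take the loose white battery cover (the flat plate with a pull bar), lay it on the open battery bay of the face-down remote-control handset, and press it down evenly until both long edges have clicked and it is fully home, flat on the handset all round, then let go. Leave the small things lying around the cover and the handset where they are.

Things in the scene. Friction and masses are not known exactly. Their poses are not given: they have to be found in the camera images.
- handset: White remote-control handset, face down in a black cradle, immovable; shell 150 (x) by 200 (y) mm with rounded hand grips beside its two y ends, flat top 75 mm above the bench with an open rectangular battery bay in the middle, 72 mm (x) by 100 mm (y), 20 mm deep. Origin on the bench under the bay's centre, z up, y along the bay's long side.
- bay (a point): Centre of the bay's opening, level with the handset's flat top, axes as the handset's. Just inside each long wall (x = -36 and +36 mm) are two small spring catches, at y = -38 and +38; a low guide rib runs along the bay at x = -27 and +27, so that the cover's feet enter between rib and wall. The cover is home with its origin here, y along this y; it fits either way round. Sideways play when home: about 1 mm in x, 4 mm in y.
- cover: White battery cover, loose, about 60 g, lying plate up on its four legs: plate 84 (x) by 120 (y) by 4 mm. Origin at the centre of the plate's underside (12 mm above the bench at the start), z up, y along its long side. The legs reach 12 mm below the underside, two under each long edge, with hooked feet 30 to 35 mm from the middle line (x) and 30 to 46 mm along y.
- bar_top (a point): Centre of the top of the upright pull bar in the middle of the cover: 12 mm wide (x), 36 mm long (y), its top 20 mm above the plate's underside and 16 mm above the plate's top. Axes as the cover's.
- edge_a (a point): Middle of one long edge on the plate's top, over the catches: x = +34, z = +4 mm in the cover's frame. Laid on the bay, the legs drop about 5 mm in and the cover rests on the catches about 7 mm above home. Pressing here with roughly 10 N snaps this edge down, and the catches then hold it; pressing both edges at once takes twice that.
- edge_b (a point): The same on the other long edge: x = -34, z = +4 mm in the cover's frame. Home, the plate's underside rests on the handset's top all round.
- cover_corner0 (a point): Corner of the cover's plate at its underside, at x = +42, y = +60 mm in the cover's frame.
- cover_corner1 (a point): Corner of the cover's plate at its underside, at x = +42, y = -60 mm in the cover's frame.
- cover_corner2 (a point): Corner of the cover's plate at its underside, at x = -42, y = +60 mm in the cover's frame.
- cover_corner3 (a point): Corner of the cover's plate at its underside, at x = -42, y = -60 mm in the cover's frame.
- screwdriver: Bystander: screwdriver, 160 mm long, lying beyond the handset. Origin under its middle, x along it.
- motor: Bystander: small aluminium motor, 28 mm across, 34 mm tall with its shaft, standing near the cover. Origin at its underside.
- camera: Bystander: small white camera, 36 by 42 by 36 mm with a black lens, on the robot's side of the handset. Origin at its underside.
- spacer: Bystander: aluminium ring, 40 mm across, 12 mm tall, near the cover. Origin at its underside.
There are look-alikes about, which are no part of the job. What is meant by the cover is not brown or turquoise, and is the smaller of those in its own colour.

How it is judged (in metres and radians):
At the end, for the whole second after the job is handed in: The cover is on the bay with all four corners within 2.5 mm of their home height, its centre within 7 mm of the bay's centre and its long side within 0.12 rad of the bay's, plate up and at rest (z of cover_corner0 in the frame of bay between -0.0025 and 0.0025 m and z of cover_corner1 in the frame of bay between -0.0025 and 0.0025 m and z of cover_corner2 in the frame of bay between -0.0025 and 0.0025 m and z of cover_corner3 in the frame of bay between -0.0025 and 0.0025 m and horizontal distance between cover and bay below 0.007 m and angle between the y axis of cover and the y axis of bay, either way round below 0.12 rad and angle between cover's own z axis and vertical below 0.1 rad and linear speed of cover below 0.01 m/s); the robot touches nothing.
It fails at once if the screwdriver, motor, camera or ring is pushed more than 40 mm from where it lay (distance of any of screwdriver, motor, camera, spacer from where it was at the start of the episode above 0.04 m).
It also fails if it takes over 50 s, if anything falls off the work surface, if the arm or the gripper's body presses on something with over 40 N, if the wrist force passes 120 N, or if a joint passes its speed limit or range.

### The arm

A 6-joint arm with a two-finger parallel gripper is mounted at the origin on the work surface. World frame = base frame: x ahead of the robot, y to its left, z up, the work surface at z = 0. Lengths are in m, angles in degrees, forces in N, time in s.
With the tool pointing down it reaches from about 0.4 to 0.825 m from the base axis. Payload 7 kg.
Tool frame: the origin (TCP) lies on the front face of the gripper's body, between the roots of the fingers; the fingertips stand 66 mm ahead of it and the grasp point (between the pads) lies 47 mm ahead of it; z points along the fingers, y is the line along which they close (so a half turn about z gives the same grasp; the last joint's range is limited). The gripper opens to 88 mm and grips with 3 to 60 N. Pads are 19 mm wide; open, the fingers measure 130 mm over their backs; the gripper's body (78 mm by 193 mm) begins 47 mm behind the grasp point.
Start: joints at [-52.133, 20.546, 0.682, 0, -70.136, -16.507], TCP at [0.246, -0.629, 0.292] pointing down, gripper open.
Joint ranges: [-176.03, 176.03], [-82.01, 121.73], [-58.28, 71.71], [-173.87, 95.51], [-174.79, -0.11], [-173.66, 173.66]. Speed limits (degrees/s): [136.94, 136.94, 172.46, 180, 180, 180].

### API

Orientations are given as [roll, pitch, yaw] about the fixed x, y, z axes, in that order (R = Rz(yaw) Ry(pitch) Rx(roll)).
In Python, from plant import ctrl gives the robot as it stands.
- The arm moves only by the tool send_rows, never from a script. Its argument "deltas" is a list of rows, each a list of 2 entries, a list of its own where there are three numbers: the shift along the tool's x, y, z each as a share of 800 mm, from -1 to 1, then the turn about the tool's z as a share of 90 degrees, from -1 to 1. A call has exactly 5 rows; each row is the pose to reach, as a shift and turn from the pose commanded when the call began, along the tool's axes at that moment; what a row does not reach only later rows make up. A row lasts 1/12 s, in which the tool goes at most 41.7 mm and 7.16 degrees, less where a joint would pass 70% of its speed; a pose out of reach is approached as far as the arm can. A call with a number of a shift or a turn outside -1 to 1 is refused whole. A call with a gripper value outside its range is refused whole. "gripper" is the opening, from 0 (shut) to 1 (fully open), set as the call begins (left out, the last holds). The fingers move at their own pace and stop on an object; the grip force is fixed at half the most. Time passes only in rows, so rows that repeat a pose let the fingers close, or fill a call up. It gives the time, the measured TCP pose, the force, the opening and the grip force at its end, in the units of the state.
- ctrl.get_obs(): the state, without advancing time (a new reading comes with each control period).
- ctrl.snapshot(name): name is "scene" or "top" or "wrist"; returns a dict with "color" (480x640x3 uint8, red, green, blue), "vertical_fov" (degrees; the focal length in pixels is half the picture's height over the tangent of half this angle, whatever the lens; pixels are square), "cx", "cy" (the principal point, pixels), "rvec" (rotation vector, rad) and "tvec" (3), from world to camera coordinates, as OpenCV has them. Camera axes: x right, y down, z forward; pixel columns grow to the right and rows downward; lengths in m; the calibration is good to about 2 mm. A picture is of the moment at which its call begins. There is no depth.
- ctrl.close_job(): hands the job in; it is judged then, once.
Trained networks look in a picture, given as the dict that the camera call returned (one of the last four; its "shot" number tells which), for a name from the list of things; names that differ only in an ending like _2 or _b are one class to them, and where a whole thing is asked for, a point or a joint stands for the part that bears it (a point fixed in the world has none). Each returns a list of dicts, best first, with "conf" (0 to 1); they miss things now and then, are a little off and sometimes report something else, mostly with a low value. They report only what shows in the picture. A call takes as long as a camera call. They do not tell look-alikes from the thing itself.
- ctrl.boxes_of(picture, thing): "xy" ([column, row] as shares, 0 to 1, of the picture: columns of its width, rows of its height, amid what is visible of it).
- ctrl.cut_out(picture, thing): "pixels" (480x640 bool, what is visible of it) and "xy" ([column, row] as shares, 0 to 1, of the picture: columns of its width, rows of its height, amid what is visible of it).
The state is a dict: "clock": time; "joint_pos": joint angles; "qvel": joint speeds; "tau": joint torques, N m; "tool_pos": TCP position; "orientation": TCP orientation; "force": force on the tool from outside, world axes, zero at the start; "moment": the same for the moment, N m; "opening": finger opening in m; "gripper_force": force on a finger pad.
Only numpy, scipy, OpenCV 4.12 (cv2) and the standard library are available. Lean on these libraries where they do the work, as an engineer would, in place of code of your own. Each camera call takes 0.05 s, during which the arm holds its last target. There are 200 camera calls.

## Working session

There is one attempt and no reset: what is moved stays moved. The work goes in short steps, Python scripts to look and compute and a tool call to move; the robot and the scene stay as the last step left them, time stands still between calls to the robot, and variables do not carry over. Pictures are saved under pics/ and viewed, at most 10 in all, crops included, and the job is handed in when it is done.

Besides the shell and the picture viewer there is one more tool, called after ">>>" as a command line: name --argument value ..., lists and objects as JSON in quotes. send_rows: Moves the arm, as the interface text tells. Shift numbers are shares of 800 mm and turn numbers shares of 90 degrees, none past 1 either way. Its arguments: {"type":"object","properties":{"deltas":{"type":"array","items":{"type":"array"}},"gripper":{"type":"number"}},"required":["deltas"]}

```bash
mkdir -p pics; cat > h.py <<'E'
import numpy as np, cv2
from plant import ctrl
def cam(p):
    f=240/np.tan(np.radians(p["vertical_fov"])/2)
    K=np.array([[f,0,p["cx"]],[0,f,p["cy"]],[0,0,1.]])
    R=cv2.Rodrigues(np.array(p["rvec"],float))[0]; return K,R,np.array(p["tvec"],float).ravel()
def ray(p,uv,z):
    K,R,t=cam(p); d=R.T@np.linalg.inv(K)@np.array([uv[0],uv[1],1.]); c=-R.T@t
    return c+d*(z-c[2])/d[2]
def proj(p,X):
    K,R,t=cam(p); q=(np.atleast_2d(X)@R.T+t)@K.T; return q[:,:2]/q[:,2:]
def save(p,n): cv2.imwrite("pics/"+n,p["color"][:,:,::-1])
E
python3 - <<'E'
from h import *
for n in("scene","top"):
    p=ctrl.snapshot(n); save(p,n+"0.png"); K,R,t=cam(p); print(n,K[0,0],-R.T@t)
    for th in("cover","handset","screwdriver","motor","camera","spacer"):
        for b in ctrl.boxes_of(p,th): 
            uv=np.array(b["xy"])*[640,480]; print(th,round(b["conf"],2),uv.round(),ray(p,uv,0.0).round(3))
print(ctrl.get_obs())
E
```

```text
scene 449.5804315355542 [ 0.88967112 -0.5531185   0.66814222]
cover 0.94 [115. 284.] [ 0.169 -0.335  0.   ]
cover 0.77 [395. 325.] [ 0.666 -0.071  0.   ]
cover 0.7 [317. 447.] [ 0.695 -0.332  0.   ]
cover 0.6 [268. 332.] [ 0.493 -0.228  0.   ]
handset 0.92 [397. 215.] [0.498 0.209 0.   ]
screwdriver 0.96 [446. 263.] [0.665 0.133 0.   ]
motor 0.83 [305. 364.] [ 0.589 -0.237  0.   ]
camera 0.57 [343. 202.] [0.367 0.171 0.   ]
spacer 0.48 [247. 294.] [ 0.396 -0.187  0.   ]
top 564.5628669939177 [ 0.36398736 -0.01420982  1.24729226]
cover 0.97 [473. 346.] [ 0.179 -0.356  0.   ]
cover 0.96 [465. 113.] [ 0.696 -0.342  0.   ]
cover 0.81 [350. 119.] [ 0.679 -0.085  0.   ]
cover 0.62 [419. 196.] [ 0.509 -0.238  0.   ]
screwdriver 0.64 [260. 122.] [0.672 0.117 0.   ]
screwdriver 0.5 [419. 197.] [ 0.505 -0.237  0.   ]
motor 0.62 [423. 157.] [ 0.596 -0.247  0.   ]
motor 0.3 [246. 249.] [0.387 0.145 0.   ]
camera 0.63 [247. 249.] [0.387 0.143 0.   ]
spacer 0.69 [401. 244.] [ 0.401 -0.199  0.   ]
{'clock': 0.7, 'joint_pos': array([-5.21341202e+01,  2.05427991e+01,  6.82533860e-01,  1.13611602e-03,
       -7.01351768e+01, -1.65078700e+01]), 'qvel': array([ 0.07428412,  0.07018109, -0.04938228,  0.05212825, -0.02535124,
        0.1069782 ]), 'tau': array([ 1.65385331e-04, -5.82153368e+01,  2.93256426e+01,  7.00107515e+00,
        1.26484290e-02,  1.29979313e-05]), 'tool_pos': array([ 0.24581476, -0.62863259,  0.29220942]), 'orientation': array([-1.79995326e+02,  2.70628027e-04, -1.58641604e+02]), 'force': array([-0.61306122,  0.87404214,  0.3936665 ]), 'moment': array([ 0.0516886 , -0.01530157, -0.03644953]), 'gripper_force': 0.0, 'opening': 0.08763235334993992}
```

View pics/top0.png

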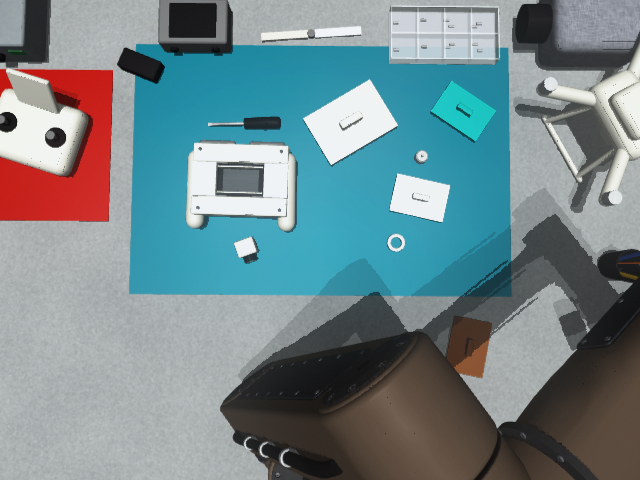

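View pics/scene0.png

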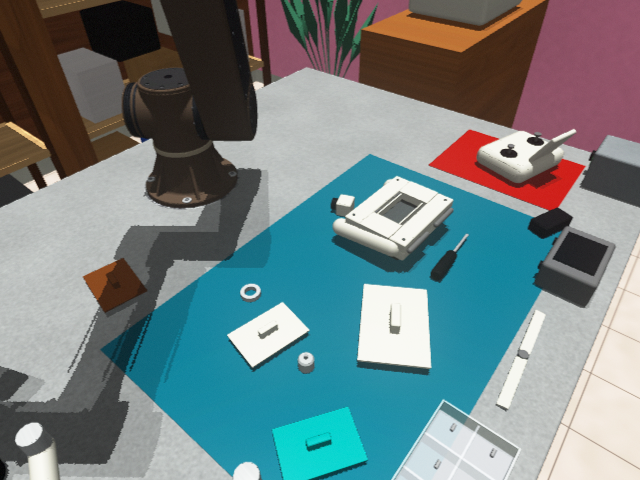

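Candidates: in top, white plates at (419,197) and (350,121), turquoise at (465,110), brown at (469,347). The small white one at (419,197) fits, since it's the smaller of the white pair. I'll measure both and confirm in a crop.

```bash
cat >> h.py <<'E'
def rect(p,mask,z):
    c=max(cv2.findContours(mask.astype(np.uint8),cv2.RETR_EXTERNAL,cv2.CHAIN_APPROX_NONE)[0],key=cv2.contourArea)[:,0,:]
    w=np.array([ray(p,q,z)[:2] for q in c],np.float32)*1000
    (cx,cy),(a,b),_=r=cv2.minAreaRect(w); B=cv2.boxPoints(r)
    e=[B[1]-B[0],B[2]-B[1]]; l=max(e,key=np.linalg.norm)
    return np.array([cx,cy])/1000,sorted((a,b)),np.degrees(np.arctan2(l[1],l[0]))%180
E
python3 - <<'E'
from h import *
p=ctrl.snapshot("top"); im=p["color"].astype(int)
def win(u,v,r,m): 
    k=np.zeros(m.shape,bool); k[v-r:v+r,u-r:u+r]=1; return m&k
white=im.min(2)>150
print("small",rect(p,win(419,197,40,white),.016)); print("big",rect(p,win(350,121,55,white),.016))
g=im.max(2)<175
k=np.zeros(g.shape,bool); k[155:203,209:270]=1
print("bay",rect(p,cv2.morphologyEx((g&k).astype(np.uint8),cv2.MORPH_OPEN,np.ones((5,5))),.075))
k[:]=0;k[138:222,189:294]=1
print("shell",rect(p,cv2.morphologyEx((white&k).astype(np.uint8),cv2.MORPH_OPEN,np.ones((3,3))),.075))
for b in ctrl.boxes_of(p,"bar_top")+ctrl.boxes_of(p,"bay"): uv=np.array(b["xy"])*[640,480]; print(b["conf"],uv,ray(p,uv,.032),ray(p,uv,.075))
c=p["color"][130:240,180:460,::-1]; cv2.imwrite("pics/crop1.png",cv2.resize(c,(784,308),interpolation=cv2.INTER_CUBIC))
E
```

```text
small (array([ 0.50302954, -0.23623846]), [83.43891143798828, 119.47396850585938], np.float32(77.47935))
big (array([ 0.67034052, -0.08361623]), [120.9297103881836, 173.25839233398438], np.float32(121.22409))
bay (array([0.53119934, 0.15043463]), [52.57795715332031, 98.43415069580078], np.float32(90.43329))
shell (array([0.52730109, 0.14738586]), [165.9953155517578, 218.0098114013672], np.float32(90.4059))
0.74 [418.368 200.016] [ 0.49549373 -0.23112194  0.032     ] [ 0.49084072 -0.22344706  0.075     ]
0.64 [467.328 345.792] [ 0.18388592 -0.33460298  0.032     ] [ 0.19025835 -0.32326669  0.075     ]
0.63 [348.672 121.488] [ 0.66641128 -0.07958396  0.032     ] [ 0.65571078 -0.07727086  0.075     ]
0.88 [241.984 179.28 ] [0.53782299 0.15101711 0.032     ] [0.53167226 0.14517098 0.075     ]
```

View pics/crop1.png

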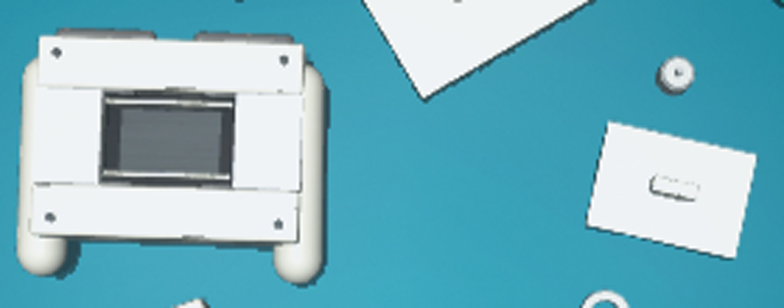

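The crop confirms the choice. The white plate at (419,197) measures 83 x 119 mm, matching 84 x 120, and has an upright bar. The other white plate measures 121 x 173 mm, so it's too big. I'm moving above the small one.

>>> send_rows --deltas '[[[-0.04,0.028,0],0],[[-0.08,0.056,0],0],[[-0.12,0.084,0],0],[[-0.16,0.112,0],0],[[-0.2,0.14,0],0]]' --gripper 0.5

```text
clock: 1.27
tool_pos: [0.3546, -0.4646, 0.2923]
orientation: [-180.0, 0.0, -158.7]
force: [1.0, -0.1, 1.0]
opening: 0.0599
gripper_force: 0.0
```

>>> send_rows --deltas '[[[-0.04,0.028,0.01],-0.07],[[-0.08,0.056,0.02],-0.14],[[-0.12,0.084,0.03],-0.21],[[-0.16,0.112,0.04],-0.28],[[-0.2,0.14,0.05],-0.35]]'

```text
clock: 1.68
tool_pos: [0.463, -0.3017, 0.2523]
orientation: [-179.9, 0.0, -126.8]
force: [1.3, -0.6, 0.1]
opening: 0.0439
gripper_force: 0.0
```

```bash
cat >> h.py <<'E'
def go(x,y,z,yaw):
    "remaining shift (shares) and turn from the present pose to a target TCP pose"
    o=ctrl.get_obs(); a=np.radians(o["orientation"][2]); d=np.array([x,y,z])-o["tool_pos"]
    s=np.array([d[:2]@[np.cos(a),np.sin(a)],d[:2]@[np.sin(a),-np.cos(a)],-d[2]])/.8
    t=(yaw-o["orientation"][2]+180)%360-180
    print("clock %.2f"%o["clock"],"pos",o["tool_pos"].round(4),"rpy",o["orientation"].round(2),"F",o["force"].round(1),"op",round(o["opening"],4),"-> shares",s.round(4),"turn",round(-t/90,4))
E
python3 -c "
from h import *
go(.503,-.236,.25,-102.5)"
```

```text
clock 1.68 pos [ 0.463  -0.3017  0.2523] rpy [-1.7995e+02  2.0000e-02 -1.2683e+02] F [ 1.3 -0.6  0.1] op 0.0439 -> shares [-0.0957  0.0093  0.0028] turn -0.2703
```

>>> send_rows --deltas '[[[-0.04,0.004,0],-0.07],[[-0.08,0.008,0],-0.14],[[-0.096,0.009,0],-0.21],[[-0.096,0.009,0],-0.27],[[-0.096,0.009,0],-0.27]]'

```text
clock: 2.1
tool_pos: [0.5035, -0.2368, 0.2522]
orientation: [-180.0, 0.0, -102.5]
force: [-0.1, -0.0, -0.2]
opening: 0.0434
gripper_force: 0.0
```

```bash
python3 - <<'E'
from h import *
go(.503,-.236,.25,-102.5)
p=ctrl.snapshot("wrist"); save(p,"w1.png"); K,R,t=cam(p); print(-R.T@t)
for th in("cover","bar_top"):
  for b in ctrl.cut_out(p,th):
    uv=np.array(b["xy"])*[640,480]; print(th,b["conf"],uv,ray(p,uv,.016)); 
    if th=="cover": print(rect(p,b["pixels"],.016))
im=p["color"].astype(int); print(rect(p,im.min(2)>150,.016))
E
```

```text
clock 2.10 pos [ 0.5035 -0.2368  0.2522] rpy [-179.99    0.   -102.48] F [-0.1 -0.  -0.2] op 0.0434 -> shares [-0.0009  0.0009  0.0028] turn 0.0002
[ 0.48656574 -0.31849424  0.34401511]
cover 0.91 [265.792 409.68 ] [ 0.6061017  -0.04843816  0.016     ]
(array([ 0.60648682, -0.04609376]), [42.81876754760742, 46.949745178222656], np.float32(122.09625))
cover 0.77 [ 64.384 145.92 ] [ 0.69806715 -0.33870368  0.016     ]
(array([ 0.69980994, -0.3332439 ]), [84.62712097167969, 119.64326477050781], np.float32(55.84478))
cover 0.63 [319.488 208.416] [ 0.50619176 -0.24256549  0.016     ]
(array([ 0.50662091, -0.23612799]), [84.0605239868164, 118.82889556884766], np.float32(77.492966))
cover 0.6 [633.792  34.992] [ 0.24595649 -0.32186275  0.016     ]
(array([ 0.24781596, -0.32650317]), [11.090546607971191, 38.13888168334961], np.float32(91.457016))
bar_top 0.75 [267.52  405.792] [ 0.60311914 -0.05274464  0.016     ]
bar_top 0.71 [318.592 211.2  ] [ 0.50748091 -0.24033905  0.016     ]
bar_top 0.62 [635.328  33.696] [ 0.24484824 -0.32251464  0.016     ]
bar_top 0.59 [ 63.68  150.912] [ 0.70028634 -0.33510649  0.016     ]
(array([ 0.2701333 , -0.23953619]), [62.80976486206055, 236.49569702148438], np.float32(90.80542))
```

View pics/w1.png

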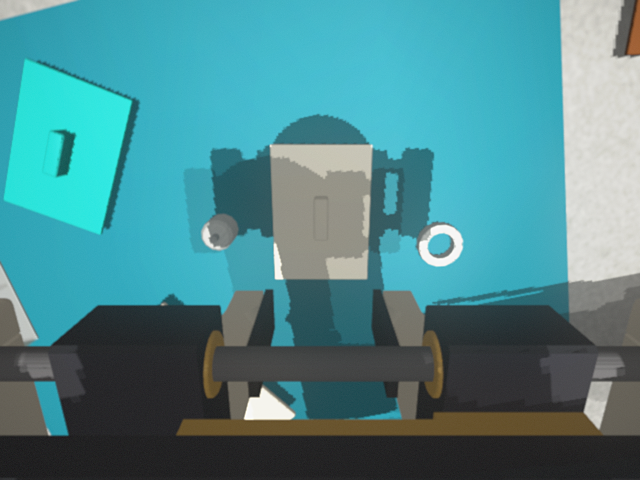

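The wrist view shows the cover plate at columns 271–371 and rows 145–279, with its bar at (320,218), between the fingers' line. The motor (219,232) and ring (440,245) are clear of it. I'm descending to grasp the bar.

>>> send_rows --deltas '[[[-0.001,-0.002,0.04],0],[[-0.001,-0.002,0.08],0],[[-0.001,-0.002,0.12],0],[[-0.001,-0.002,0.15],0],[[-0.001,-0.002,0.17],0]]'

```text
clock: 2.67
tool_pos: [0.5029, -0.238, 0.1136]
orientation: [179.8, -0.0, -103.1]
force: [0.7, -0.7, 0.4]
opening: 0.044
gripper_force: 0.0
```

>>> send_rows --deltas '[[[0,0,0.01],0],[[0,0,0.02],0],[[0,0,0.03],0],[[0,0,0.04],0],[[0,0,0.04],0]]'

```text
clock: 3.08
tool_pos: [0.5042, -0.2375, 0.0833]
orientation: [179.9, 0.0, -102.9]
force: [-0.5, -0.5, 0.5]
opening: 0.0442
gripper_force: 0.0
```

>>> send_rows --deltas '[[[0,0,0],0],[[0,0,0],0],[[0,0,0],0],[[0,0,0],0],[[0,0,0],0]]' --gripper 0

```text
clock: 3.5
tool_pos: [0.5048, -0.2375, 0.0846]
orientation: [-180.0, 0.0, -102.8]
force: [-0.1, -0.4, -0.2]
opening: 0.0157
gripper_force: 0.0
```

>>> send_rows --deltas '[[[0,0,0],0],[[0,0,0],0],[[0,0,0],0],[[0,0,0],0],[[0,0,0],0]]'

```text
clock: 3.92
tool_pos: [0.5049, -0.2375, 0.0844]
orientation: [-180.0, -0.0, -102.8]
force: [0.2, 1.0, 4.1]
opening: 0.0119
gripper_force: 30.0
```

Gripped: the opening is 11.9 mm and the pad force 30 N. I'll lift, then go past the bay so the wrist camera can see both the bay and the held cover.

>>> send_rows --deltas '[[[0,0,-0.02],0],[[0,0,-0.06],0],[[0,0,-0.1],0],[[0,0,-0.15],0],[[0,0,-0.2],0]]'

```text
clock: 4.33
tool_pos: [0.5037, -0.2373, 0.245]
orientation: [179.9, -0.0, -102.8]
force: [1.7, -0.8, -1.3]
opening: 0.0116
gripper_force: 30.0
```

>>> send_rows --deltas '[[[-0.03,0.005,-0.01],0],[[-0.07,0.012,-0.03],0],[[-0.11,0.019,-0.05],0],[[-0.15,0.026,-0.07],0],[[-0.19,0.033,-0.07],0]]'

```text
clock: 4.75
tool_pos: [0.5135, -0.0822, 0.3033]
orientation: [-179.7, 0.1, -102.8]
force: [2.1, -0.1, -0.3]
opening: 0.0117
gripper_force: 30.0
```

>>> send_rows --deltas '[[[-0.04,0.007,0],0],[[-0.08,0.014,0],0],[[-0.12,0.021,0],0],[[-0.16,0.028,0],0],[[-0.2,0.035,0],0]]'

```text
clock: 5.17
tool_pos: [0.5203, 0.0803, 0.2999]
orientation: [180.0, -0.0, -102.8]
force: [1.6, -0.5, -0.1]
opening: 0.0121
gripper_force: 30.0
```

>>> send_rows --deltas '[[[-0.04,0.007,0],-0.05],[[-0.08,0.014,0],-0.1],[[-0.12,0.021,0],-0.14],[[-0.16,0.028,0],-0.147],[[-0.2,0.035,0],-0.147]]'

```text
clock: 5.58
tool_pos: [0.5287, 0.2426, 0.2997]
orientation: [180.0, -0.0, -89.5]
force: [1.0, -0.2, -0.6]
opening: 0.0118
gripper_force: 30.0
```

>>> send_rows --deltas '[[[-0.02,0.0,0],0],[[-0.02,0.0,0],0],[[-0.02,0.0,0],0],[[-0.02,0.0,0],0],[[-0.02,0.0,0],0]]'

```text
clock: 6.0
tool_pos: [0.529, 0.2561, 0.3001]
orientation: [180.0, -0.0, -89.7]
force: [0.1, -0.6, -0.8]
opening: 0.0121
gripper_force: 30.0
```

```bash
python3 - <<'E'
from h import *
go(.531,.15,.25,-89.6)
p=ctrl.snapshot("wrist"); save(p,"w2.png"); K,R,t=cam(p); print(K,R.round(3),-R.T@t)
np.savez("w2.npz",K=K,R=R,t=t,tcp=ctrl.get_obs()["tool_pos"])
E
```

```text
clock 6.00 pos [0.529  0.2561 0.3001] rpy [ 1.7998e+02 -1.0000e-02 -8.9660e+01] F [ 0.1 -0.6 -0.8] op 0.0121 -> shares [ 0.1326 -0.0017  0.0627] turn -0.0007
[[392.00778596   0.         322.73321031]
 [  0.         392.00778596 239.3301407 ]
 [  0.           0.           1.        ]] [[-1.    -0.005  0.001]
 [-0.005  0.951  0.308]
 [-0.002  0.308 -0.951]] [0.53064716 0.17247189 0.39188705]
```

View pics/w2.png

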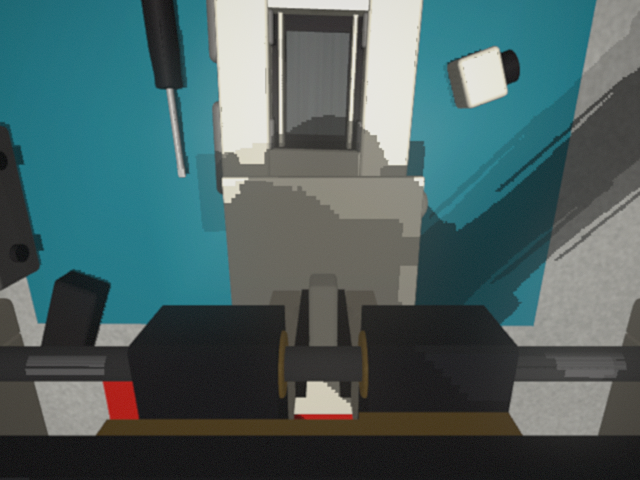

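The wrist view shows the bay at columns 266–370 and rows 10–150, with its ribs at about 281 and 355. The held cover's near corners are at (222,178) and (425,178). I'll measure the edges from intensity profiles.

```bash
python3 - <<'E'
from h import *
z=np.load("w2.npz"); K,R,t=z["K"],z["R"],z["t"]; c=-R.T@t
def ry(uv,h):
    d=R.T@np.linalg.inv(K)@np.array([*uv,1.]); return (c+d*(h-c[2])/d[2])[:2].round(4)
g=cv2.imread("pics/w2.png",0).astype(float)
for r in(30,60,90,115):
    d=np.diff(g[r-3:r+4].mean(0)); idx=[i for i in range(205,435) if abs(d[i])>12 and abs(d[i])==abs(d[i-2:i+3]).max()]
    print(r,[(i,int(d[i]),*(ry((i+.5,r),.075)*1000)) for i in idx])
print("cover rows")
for r in(200,220,250,280):
    d=np.diff(g[r-2:r+3].mean(0)); idx=[i for i in range(205,435) if abs(d[i])>9 and abs(d[i])==abs(d[i-2:i+3]).max()]
    print(r,[(i,int(d[i]),*(ry((i+.5,r),.2317)*1000)) for i in idx])
for u in(275,300,320,340,360):
    d=np.diff(g[:,u-3:u+4].mean(1)); print(u,[(i,int(d[i]),*(ry((u,i+.5),.075)*1000)) for i in range(2,200) if abs(d[i])>10 and abs(d[i])==abs(d[i-2:i+3]).max()])
for u in(240,400): print(ry((u,177.5),.2317))
E
```

```text
30 [(215, 41, np.float64(608.4000000000001), np.float64(116.1)), (266, -36, np.float64(571.5), np.float64(115.9)), (272, -31, np.float64(567.2), np.float64(115.9)), (277, 70, np.float64(563.5), np.float64(115.8)), (281, -66, np.float64(560.6), np.float64(115.8)), (352, 70, np.float64(509.2), np.float64(115.5)), (356, -72, np.float64(506.29999999999995), np.float64(115.5)), (361, 24, np.float64(502.70000000000005), np.float64(115.5)), (367, 42, np.float64(498.3), np.float64(115.5)), (419, -42, np.float64(460.7), np.float64(115.3))]
60 [(216, 63, np.float64(609.3), np.float64(136.0)), (267, -46, np.float64(571.5), np.float64(135.8)), (271, -13, np.float64(568.6), np.float64(135.8)), (278, 81, np.float64(563.4), np.float64(135.7)), (281, -66, np.float64(561.2), np.float64(135.7)), (286, 25, np.float64(557.5), np.float64(135.7)), (347, -24, np.float64(512.3), np.float64(135.5)), (351, 76, np.float64(509.4), np.float64(135.4)), (355, -72, np.float64(506.4), np.float64(135.4)), (365, 51, np.float64(499.0), np.float64(135.4)), (413, -16, np.float64(463.5), np.float64(135.2)), (416, -45, np.
[... 2604 characters left out ...]
64(532.4), np.float64(222.5))]
340 [(9, -74, np.float64(518.5), np.float64(102.5)), (15, -18, np.float64(518.4), np.float64(106.30000000000001)), (32, 29, np.float64(518.2), np.float64(117.2)), (116, -25, np.float64(517.1), np.float64(175.4)), (149, 22, np.float64(516.5999999999999), np.float64(200.3)), (177, 21, np.float64(516.2), np.float64(222.39999999999998))]
360 [(9, -78, np.float64(504.2), np.float64(102.4)), (16, -14, np.float64(504.09999999999997), np.float64(106.80000000000001)), (121, 13, np.float64(501.6), np.float64(179.0)), (126, -11, np.float64(501.4), np.float64(182.7)), (177, 22, np.float64(500.09999999999997), np.float64(222.39999999999998))]
[0.5642 0.198 ]
[0.4988 0.1976]
```

```bash
python3 -c "
import cv2
a=cv2.imread('pics/w2.png')[0:200,200:440]
cv2.imwrite('pics/w2c.png',cv2.resize(a,(720,600),interpolation=cv2.INTER_CUBIC))"
```

```text
(no output)
```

View pics/w2c.png

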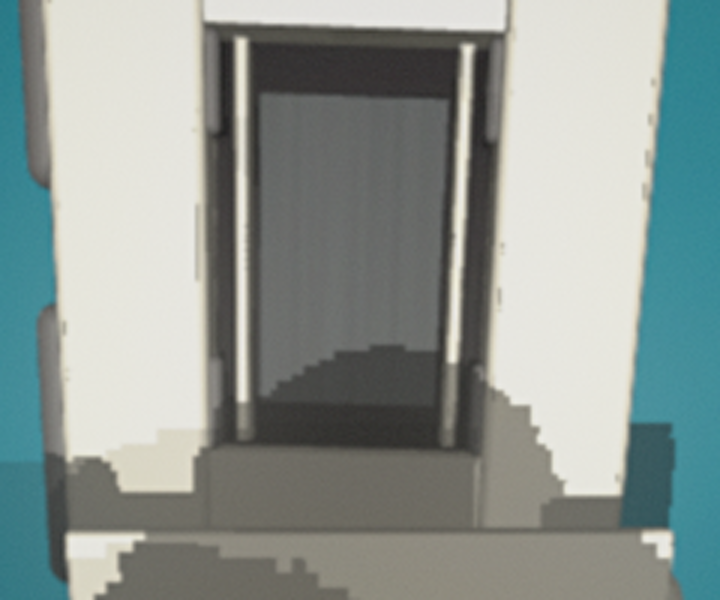

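```bash
python3 - <<'E'
from h import *
g0=cv2.imread("pics/top0.png",0)
p=ctrl.snapshot("top")
W=[]
for a in((56,52),(284,60),(50,217),(278,224)):
    u,v=(int(round(a[0]/2.8+180)),int(round(a[1]/2.8+130))); q=255.-g0[v-4:v+5,u-4:u+5]; q-=np.median(q)+10; q[q<0]=0
    yy,xx=np.mgrid[v-4:v+5,u-4:u+5]; uv=((q*xx).sum()/q.sum(),(q*yy).sum()/q.sum()); w=ray(p,uv,.075)[:2]; W.append(w); print(np.round(uv,2),w.round(4))
W=np.array(W); print("centre",W.mean(0)); e=(W[0]-W[1]+W[2]-W[3]); print("long angle",np.degrees(np.arctan2(e[1],e[0])))
f=(W[0]-W[2]+W[1]-W[3]); print("short",np.degrees(np.arctan2(f[1],f[0])), np.linalg.norm(e)/2,np.linalg.norm(f)/2)
E
```

```text
[199.75 148.25] [0.5965 0.2346]
[280.98 151.  ] [0.5919 0.0644]
[197.44 207.17] [0.4725 0.237 ]
[278.98 209.73] [0.4684 0.0672]
centre [0.53233001 0.15078664]
long angle 88.54340296610032
short -1.2150367407344353 0.17001688397561482 0.123762307568825
```

Bay from the top and wrist views: centre about (0.534, 0.1505), long axis about 88.7°, so the tool yaw should be −91.3°. I'm moving above it.

>>> send_rows --deltas '[[[0.03,-0.0055,0.02],0.018],[[0.065,-0.0055,0.05],0.018],[[0.1,-0.0055,0.085],0.018],[[0.134,-0.0055,0.12],0.018],[[0.134,-0.0055,0.15],0.018]]'

```text
clock: 6.52
tool_pos: [0.5329, 0.1453, 0.179]
orientation: [179.9, -0.0, -91.4]
force: [-0.3, 0.3, -1.6]
opening: 0.0115
gripper_force: 30.0
```

>>> send_rows --deltas '[[[0,0,0.005],0],[[0,0,0.005],0],[[0,0,0.005],0],[[0,0,0.005],0],[[0,0,0.005],0]]'

```text
clock: 6.93
tool_pos: [0.535, 0.1509, 0.1778]
orientation: [-179.9, 0.1, -91.2]
force: [-0.0, -0.9, -0.7]
opening: 0.0119
gripper_force: 30.0
```

```bash
python3 - <<'E'
from h import *
go(.534,.149,.158,-91.3)
p=ctrl.snapshot("top"); a=p["color"][120:240,170:320,::-1]
q=ctrl.snapshot("scene"); b=q["color"][160:280,320:470,::-1]
cv2.imwrite("pics/place1.png",np.hstack([cv2.resize(x,(400,320),interpolation=cv2.INTER_CUBIC) for x in(a,b)]))
E
```

```text
clock 6.93 pos [0.535  0.1509 0.1778] rpy [-1.7986e+02  9.0000e-02 -9.1180e+01] F [-0.  -0.9 -0.7] op 0.0119 -> shares [0.0024 0.0012 0.0248] turn 0.0014
```

View pics/place1.png

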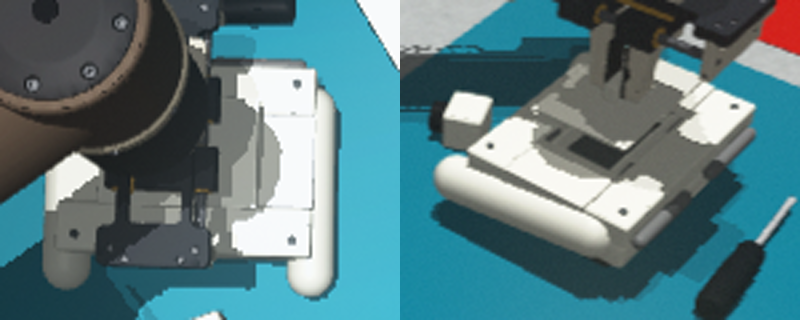

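The cover hovers over the bay and is aligned with it. I'm lowering with a small correction.

>>> send_rows --deltas '[[[0.002,0.001,0.005],0.001],[[0.002,0.001,0.01],0.001],[[0.002,0.001,0.015],0.001],[[0.002,0.001,0.02],0.001],[[0.002,0.001,0.02],0.001]]'

```text
clock: 7.45
tool_pos: [0.5329, 0.148, 0.159]
orientation: [179.9, -0.1, -91.3]
force: [-0.4, -0.8, -1.6]
opening: 0.0116
gripper_force: 30.0
```

```bash
python3 -c "
from h import *
go(.534,.149,.1545,-91.3)"
```

```text
clock 7.45 pos [0.5329 0.148  0.159 ] rpy [ 1.7991e+02 -5.0000e-02 -9.1330e+01] F [-0.4 -0.8 -1.6] op 0.0116 -> shares [-0.0013 -0.0014  0.0056] turn -0.0004
```

>>> send_rows --deltas '[[[0,0,0.001],0],[[0,0,0.002],0],[[0,0,0.003],0],[[0,0,0.004],0],[[0,0,0.005],0]]'

```text
clock: 7.87
tool_pos: [0.5334, 0.1483, 0.1562]
orientation: [-180.0, 0.0, -91.3]
force: [-0.7, 0.3, -0.5]
opening: 0.0117
gripper_force: 30.0
```

>>> send_rows --deltas '[[[0,0,0.001],0],[[0,0,0.002],0],[[0,0,0.002],0],[[0,0,0.002],0],[[0,0,0.002],0]]'

```text
clock: 8.28
tool_pos: [0.5341, 0.1486, 0.1551]
orientation: [-179.9, 0.0, -91.3]
force: [4.2, -0.7, 1.1]
opening: 0.0116
gripper_force: 30.0
```

```bash
python3 - <<'E'
from h import *
go(.534,.149,.1545,-91.3)
q=ctrl.snapshot("scene"); b=q["color"][170:270,325:465,::-1]
cv2.imwrite("pics/place2.png",cv2.resize(b,(784,560),interpolation=cv2.INTER_CUBIC))
E
```

```text
clock 8.28 pos [0.5341 0.1486 0.1551] rpy [-1.799e+02  4.000e-02 -9.130e+01] F [ 4.2 -0.7  1.1] op 0.0116 -> shares [-0.0005  0.0002  0.0007] turn -0.0001
```

View pics/place2.png

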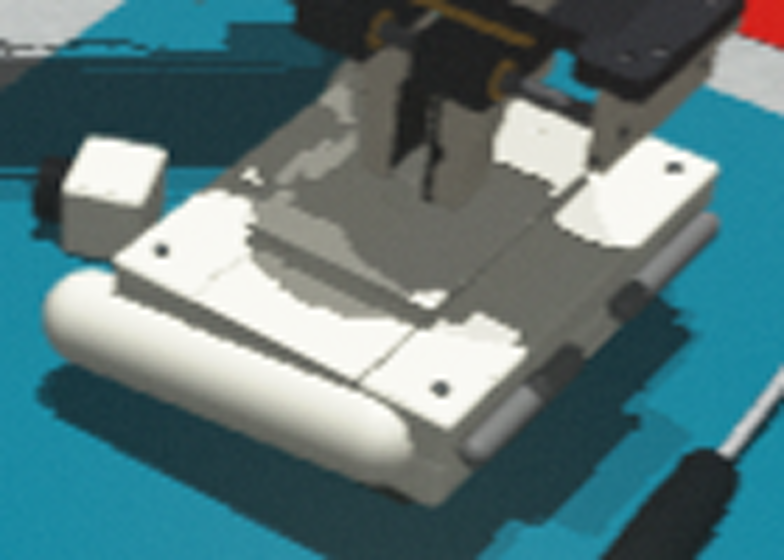

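The legs have dropped in, with a light sideways contact of 4 N in +x. I'll nudge +x by 0.5 mm and press down gradually.

>>> send_rows --deltas '[[[0,-0.0006,0],0],[[0,-0.0006,0.001],0],[[0,-0.0006,0.001],0],[[0,-0.0006,0.002],0],[[0,-0.0006,0.002],0]]'

```text
clock: 8.75
tool_pos: [0.5343, 0.1485, 0.154]
orientation: [-179.9, 0.0, -91.3]
force: [1.3, 0.2, 8.9]
opening: 0.012
gripper_force: 30.0
```

>>> send_rows --deltas '[[[0,0,0.001],0],[[0,0,0.001],0],[[0,0,0.002],0],[[0,0,0.002],0],[[0,0,0.002],0]]'

```text
clock: 9.17
tool_pos: [0.5344, 0.1486, 0.153]
orientation: [-179.9, 0.0, -91.3]
force: [0.5, -0.7, 14.3]
opening: 0.0119
gripper_force: 30.0
```

The cover rests on the catches centrally, at 14 N vertical and almost no sideways force. I'll press on.

>>> send_rows --deltas '[[[0,0,0.001],0],[[0,0,0.002],0],[[0,0,0.003],0],[[0,0,0.003],0],[[0,0,0.003],0]]'

```text
clock: 9.58
tool_pos: [0.5337, 0.1484, 0.1484]
orientation: [180.0, 0.0, -91.4]
force: [6.3, 1.2, -9.8]
opening: 0.0116
gripper_force: 30.1
```

>>> send_rows --deltas '[[[0,0,0.001],0],[[0,0,0.002],0],[[0,0,0.003],0],[[0,0,0.003],0],[[0,0,0.003],0]]'

```text
clock: 10.0
tool_pos: [0.534, 0.1484, 0.1476]
orientation: [-180.0, 0.0, -91.3]
force: [-0.9, -0.3, 11.9]
opening: 0.0114
gripper_force: 30.0
```

It snapped down: TCP z is 0.1476 against about 0.147 expected at home. I'll press a little more to seat it, then release and verify.

>>> send_rows --deltas '[[[0,0,0.001],0],[[0,0,0.002],0],[[0,0,0.003],0],[[0,0,0.003],0],[[0,0,0.003],0]]'

```text
clock: 10.42
tool_pos: [0.5339, 0.1484, 0.1475]
orientation: [-179.9, 0.0, -91.3]
force: [-9.7, -0.8, 33.9]
opening: 0.0116
gripper_force: 30.0
```

>>> send_rows --deltas '[[[0,0,-0.001],0],[[0,0,-0.002],0],[[0,0,-0.003],0],[[0,0,-0.004],0],[[0,0,-0.004],0]]'

```text
clock: 10.83
tool_pos: [0.534, 0.1484, 0.1476]
orientation: [-180.0, 0.0, -91.3]
force: [1.2, 0.9, 6.9]
opening: 0.0117
gripper_force: 30.0
```

>>> send_rows --deltas '[[[0,0,0],0],[[0,0,0],0],[[0,0,0],0],[[0,0,0],0],[[0,0,0],0]]' --gripper 0.57

```text
clock: 11.25
tool_pos: [0.5334, 0.148, 0.1469]
orientation: [179.9, -0.0, -91.3]
force: [0.1, 0.6, 0.7]
opening: 0.0396
gripper_force: 0.0
```

>>> send_rows --deltas '[[[0,0,-0.005],0],[[0,0,-0.01],0],[[0,0,-0.015],0],[[0,0,-0.015],0],[[0,0,-0.015],0]]'

```text
clock: 11.67
tool_pos: [0.5341, 0.1485, 0.1599]
orientation: [-179.9, 0.0, -91.3]
force: [-0.1, 0.0, 0.3]
opening: 0.0499
gripper_force: 0.0
```

It hit a firm stop. To confirm, I'll press both long edges at once with the fingertips spread to 50 mm. A home plate should meet the tips at TCP z of about 0.145.

>>> send_rows --deltas '[[[0,0,0.004],0],[[0,0,0.008],0],[[0,0,0.012],0],[[0,0,0.015],0],[[0,0,0.017],0]]'

```text
clock: 12.08
tool_pos: [0.5336, 0.1481, 0.145]
orientation: [180.0, -0.0, -91.3]
force: [0.6, -0.1, -0.3]
opening: 0.0501
gripper_force: 0.0
```

>>> send_rows --deltas '[[[0,0,0.001],0],[[0,0,0.002],0],[[0,0,0.003],0],[[0,0,0.004],0],[[0,0,0.005],0]]'

```text
clock: 12.5
tool_pos: [0.5336, 0.1481, 0.1447]
orientation: [-180.0, -0.0, -91.3]
force: [-16.2, -1.1, 39.3]
opening: 0.0499
gripper_force: 19.7
```

The tips meet the plate at 0.1447, with 39 N of press and no give, so both edges are home. I'm retreating and checking.

>>> send_rows --deltas '[[[0,0,-0.01],0],[[0,0,-0.04],0],[[0,0,-0.08],0],[[0,0,-0.12],0],[[0,0,-0.16],0]]'

```text
clock: 12.92
tool_pos: [0.5336, 0.1481, 0.271]
orientation: [180.0, -0.0, -91.3]
force: [0.8, 1.6, -0.2]
opening: 0.0498
gripper_force: 0.0
```

>>> send_rows --deltas '[[[-0.04,0,0],0],[[-0.08,0,0],0],[[-0.1,0,0],0],[[-0.1,0,0],0],[[-0.1,0,0],0]]'

```text
clock: 13.33
tool_pos: [0.5354, 0.2289, 0.269]
orientation: [179.9, -0.0, -91.2]
force: [0.6, -0.3, -0.9]
opening: 0.0497
gripper_force: 0.0
```

```bash
python3 - <<'E'
from h import *
go(.534,.149,.1545,-91.3)
p=ctrl.snapshot("wrist"); q=ctrl.snapshot("scene")
a=cv2.resize(p["color"][0:300,170:470,::-1],(400,400)); b=cv2.resize(q["color"][150:270,330:450,::-1] if 0 else q["color"][165:275,335:455,::-1],(400,400),interpolation=cv2.INTER_CUBIC)
cv2.imwrite("pics/final.png",np.hstack([a,b]))
E
```

```text
clock 13.33 pos [0.5354 0.2289 0.269 ] rpy [ 1.7994e+02 -5.0000e-02 -9.1230e+01] F [ 0.6 -0.3 -0.9] op 0.0497 -> shares [ 0.0999 -0.0004  0.1432] turn 0.0008
```

View pics/final.png

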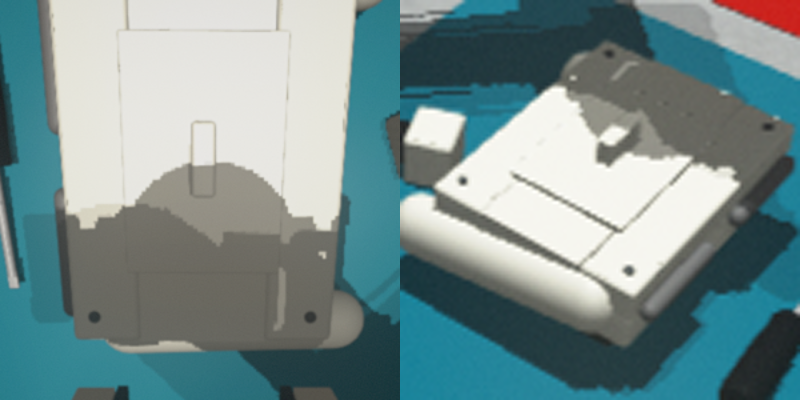

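The cover lies flat and parallel on the handset in both views. The gripper is clear and nothing around it has moved, so I'm handing in.

```bash
python3 -c "
from plant import ctrl
print(ctrl.close_job())"
```

```text
the job is handed in; nothing more can be done
None
```

I laid the battery cover on the bay, pressed both long edges until they were home, let go and handed the job in at about 13.5 s; it looks flat in the final pictures, but no verdict came back.

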